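# Scan the test card, then draw the spring tester to its red band and hold

### The arm

A 7-joint arm with a two-finger parallel gripper is mounted at the origin on the work surface. World frame = base frame: x ahead of the robot, y to its left, z up, the work surface at z = 0. Lengths are in m, angles in rad, forces in N, time in s.
With the tool pointing down it reaches from about 0.375 to 0.925 m from the base axis. Payload 3.1 kg.
Tool frame: the origin (TCP) lies at the very end of the fingers, on their centre line; the grasp point (between the pads) lies 19 mm behind it; z points along the fingers, y is the line along which they close (so a half turn about z gives the same grasp; the last joint's range is limited). The gripper opens to 85 mm and grips with 20 to 120 N. Pads are 22 mm wide; open, the fingers measure 114 mm over their backs; the gripper's body (76 mm by 85 mm) begins 54 mm behind the grasp point. The pads swing forward as they close: fully open they stand 13 mm farther back than shut.
Start: joints at [1.017, 0.383, 0.044, 1.598, -0.018, 1.161, -0.05], TCP at [0.286, -0.584, 0.231] pointing down, gripper open.
Joint ranges: [-2.61, 2.61], [-0.41, 2.15], [-1.48, 1.57], [0, 2.5], [-1.57, 4.71], [0.05, 1.97], [-2.85, 2.85]. Speed limits (rad/s): [2.79, 2.79, 3.14, 3.14, 3.14, 3.14, 3.14].

### API

Orientations are given as a rotation vector (axis times angle).
In Python, from bench import manip, capture gives the robot as it stands.
- The arm moves only by the tool jog_arm, never from a script. Its argument "plan" is a list of rows, each a list of 7 numbers: the closure, from 0 (fully open) to 1 (shut), then the shift along the world's x, y, z normalised to -1 to 1, where 1 is 0.05 m, then the turn, a rotation vector about the world's x, y, z normalised to -1 to 1, where 1 is 180 degrees. In form: [[jaw, x, y, z, ax, ay, az], ...]. A call has 1 to 5 rows; each row shifts and turns the commanded pose from where the row before left it; what a row does not reach is not made up. A row lasts 1/10 s, in which the tool goes at most 50 mm and 8.59 degrees, less where a joint would pass 70% of its speed; a pose out of reach is approached as far as the arm can. A call with a number of a shift or a turn outside -1 to 1 is refused whole. A call with a gripper value outside its range is refused whole. The fingers move at their own pace and stop on an object; the grip force is fixed at half the most. Time passes only in rows, so rows that do not move let the fingers close. It gives the time, the measured TCP pose, the force, the opening and the grip force at its end, in the units of the state.
- manip.observe(): the state, without advancing time (a new reading comes with each control period).
- capture(name): name is "scene" or "side" or "wrist"; returns a dict with "color" (400x640x3 uint8, blue, green, red), "mtx" (3x3 intrinsics, pixels), "distortion" ([k1, k2, p1, p2, k3] as OpenCV has them; the pictures are not rectified), "xyz" and "rotation" of the camera in the world. Camera axes: x right, y down, z forward; pixel columns grow to the right and rows downward; lengths in m; the calibration is good to about 2 mm. A picture is of the moment at which its call begins. There is no depth.
- manip.close_job(): hands the job in; it is judged then, once.
The state is a dict: "t": time; "qpos": joint angles; "qvel": joint speeds; "tau": joint torques, N m; "position": TCP position; "tool_rot": TCP orientation; "ft_force": force on the tool from outside, world axes, zero at the start; "ft_torque": the same for the moment, N m; "opening": opening from 0.0 (shut) to 1.0 (fully open); "gripper_force": force on a finger pad.
Only numpy, scipy, OpenCV 4.12 (cv2) and the standard library are available. Lean on these libraries where they do the work, as an engineer would, in place of code of your own. Each camera call takes 0.05 s, during which the arm holds its last target. There are 200 camera calls.

### The job

Book the test in by squeezing the orange trigger of the clamped hand scanner all the way and letting it spring back. Then pull the blue handle of the spring tester out until the slide's black pointer stands over the red band, without drawing it well past the band, and finish while still holding it there against the spring. Leave the gauges, V-block and oil can alone.

Things in the scene. Friction and masses are not known exactly. Their poses are not given: they have to be found in the camera images.
- tester: Spring tester, fixed: green base plate 300 (x) x 140 (y) x 20 mm with two steel rods along x, a low front block, a spring barrel and a round dial (top at 79 mm above the bench) at its +x end. Origin: centre of the underside. Its slide is pulled along the tester's own -x (roughly towards the robot). The highest fixed part near the handle is the barrel, top 61 mm above the bench, beginning 38 mm on the +x side of the handle at rest.
- handle (a point): Centre of the blue upright handle on the slide, 95 mm above the bench; axes as the tester's. The handle is 16 mm (tester x) x 30 mm (tester y), from 64 to 120 mm above the bench, free on all sides; best pinched from above across its 16 mm thickness (fingers in front and behind). Moves with the slide. Below it the slide's carriage (44 x 68 mm) has its top 49 mm above the bench.
- slide (a joint): How far the slide is pulled out, m: 0 at home, stop at 0.10. The spring pulls it home with 3 N at 0 plus 1.2 N per 10 mm (8 to 12 N at the red band), little friction.
- pointer (a point): Point on the slide's thin black pointer (4 mm wide), where it crosses the scale, 36 mm above the bench. It lies at the same tester x as the handle centre, 58 mm to the tester's -y side. Axes as the tester's.
- band (a point): Centre of the red band on the tester's scale, top face 30 mm above the bench; the band is 12 mm long along tester x, 34 mm wide. Axes as the tester's. It does not move; it lies 40 to 75 mm on the -x side of the pointer's home place.
- scanner: Holder plate 180 (x) x 190 (y) x 12 mm, fixed, with a pistol-grip hand scanner clamped on its side above it. Origin: centre of the underside. The black grip lies along scanner x, 28 mm wide (y), 60 to 90 mm above the bench; the grey head at its +x end, top 100 mm, begins 4 mm beyond the trigger's hinge. A striped test card stands before the nose on the +y side, 86 mm high, 107 mm from the squeeze point in scanner y.
- squeeze (a point): Where to centre the fingers to squeeze, 75 mm above the bench; axes as the scanner's; fingers close along scanner y. One finger goes behind the grip (its back face is 22 mm to -y of this point), the other before the orange trigger (its front face is 30 mm to +y at rest, about 21 mm when fully squeezed). At least 25 mm is free beside and 40 mm beneath.
- trigger (a joint): Trigger angle, rad: 0 released, 0.28 fully squeezed (stop). The trigger is an orange bar 46 mm long, 10 mm thick, 22 mm high, hinged about the vertical 32 mm to the scanner's +x side of the squeeze point; its free end points to scanner -x. Its return spring needs about 4.7 N at the squeeze point when fully squeezed.
- ring_gauge: Loose steel ring 48 mm across, 22 mm high; origin centre of underside. To be left alone.
- plug_gauge: Loose brass plug gauge, 36 mm across, 60 mm high; origin centre of underside. To be left alone.
- v_block: Loose dark steel V-block 60 x 45 x 40 mm; origin centre of underside. To be left alone.
- oil_can: Loose yellow can with a white cap, 48 mm across, 75 mm high; origin centre of underside. To be left alone.

How it is judged:
By the outcome, as a careful person would: the job done as asked, in the order asked, and still so for the second after the job is handed in, while the arm keeps its last pose, push and grip.
It also fails if it takes over 53 s, if anything falls off the work surface, if the arm or the gripper's body presses on something with over 40 N, if the wrist force passes 120 N, or if a joint passes its speed limit or range.

## Working session

There is one attempt and no reset: what is moved stays moved. The work goes in short steps, Python scripts to look and compute and a tool call to move; the robot and the scene stay as the last step left them, time stands still between calls to the robot, and variables do not carry over. Pictures are saved under pics/ and viewed, at most 10 in all, crops included, and the job is handed in when it is done.

Besides the shell and the picture viewer there is one more tool, called after "Call:" as a command line: name --pt "numbers of a row" for each row, then --argument value for the rest. jog_arm: Moves the arm, as the interface text tells. Scaled input: -1 to 1 covers 0.05 m each way for a shift and 180 degrees each way for a turn. Its arguments: {"type":"object","properties":{"plan":{"type":"array","items":{"type":"array","items":{"type":"number","minimum":-1,"maximum":1}}}},"required":["plan"]}

```bash
mkdir -p pics; ls
cat > h.py <<'E'
import numpy as np, cv2
from bench import manip, capture
def cam(n,f=None):
    c=capture(n)
    np.savez(f"pics/{f or n}.npz",**c)
    cv2.imwrite(f"pics/{f or n}.png",c["color"]); return c
def ld(f): return dict(np.load(f"pics/{f}.npz"))
def R(c):
    r=np.array(c["rotation"],float)
    return r if r.shape==(3,3) else cv2.Rodrigues(r)[0]
def px(c,u,v,z):
    p=cv2.undistortPoints(np.array([[[u,v]]],float),np.array(c["mtx"]),np.array(c["distortion"]))[0,0]
    d=R(c)@np.array([p[0],p[1],1]); o=np.array(c["xyz"])
    return o+d*(z-o[2])/d[2]
def pr(c,P):
    r=R(c).T; t=-r@np.array(c["xyz"])
    return cv2.projectPoints(np.array(P,float).reshape(-1,1,3),cv2.Rodrigues(r)[0],t,np.array(c["mtx"]),np.array(c["distortion"]))[0][:,0]
E
python3 - <<'E'
from h import *
for n in("scene","side"):
    c=cam(n); print(n,c["xyz"],c["rotation"])
s=manip.observe(); print(s)
E
```

```text
pics
scene [ 1.36508807 -0.12558738  0.73973689] [-1.79413025 -1.55162389  0.74071719]
side [0.18051213 0.89512713 0.62516102] [-0.49174963  2.45807565 -1.47780581]
{'t': 0.1, 'qpos': array([ 1.01720598,  0.38378182,  0.04384553,  1.59943201, -0.01791772,
        1.16123589, -0.04991876]), 'qvel': array([ 1.61242113e-03, -2.63620242e-03, -7.92287549e-05, -3.49309473e-03,
        9.16713305e-04, -8.55292704e-04, -5.03758980e-04]), 'tau': array([ 3.05035115e-03, -4.34727788e+01,  1.02917846e+00, -2.50452375e+01,
        1.07937329e-02,  5.52459009e-03, -2.07773161e-05]), 'position': array([ 0.28572418, -0.58285895,  0.2299875 ]), 'tool_rot': array([-3.05803744e+00, -7.09306331e-01,  1.05263150e-03]), 'ft_force': array([-0.07843439, -0.24621461, -0.02827918]), 'ft_torque': array([ 0.01369562, -0.01175141,  0.01037681]), 'gripper_force': 0.0, 'opening': 0.9975440847118358}
```

View pics/scene.png

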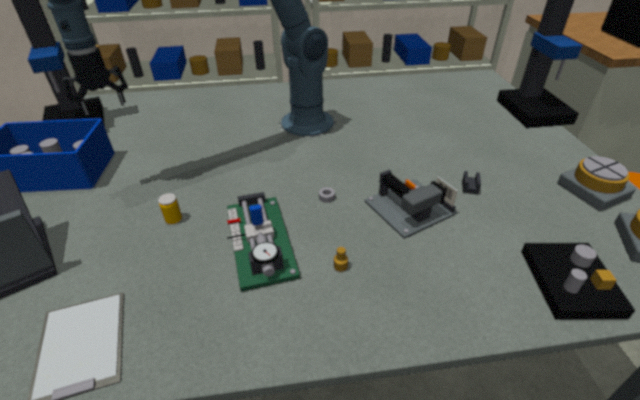

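View pics/side.png

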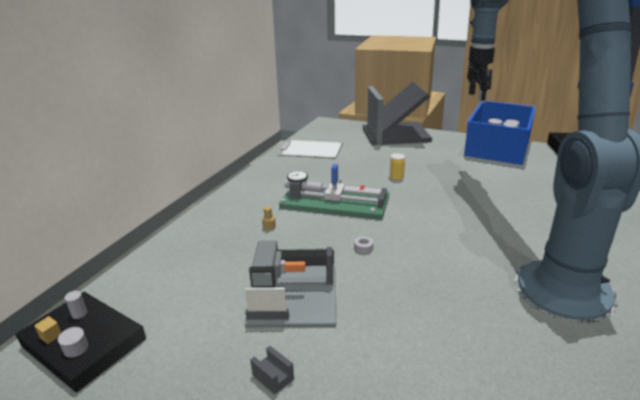

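The scene view shows the tester around (260,240), handle (256,213), red band (233,221), and the scanner around (412,200). The side view shows the blue handle at (335,175) and the orange trigger at (294,267). I'll enlarge both objects in one composite.

Run:
```python
from h import *
a=ld("scene")["color"];b=ld("side")["color"]
def cr(i,x,y,w=100,h=75,):
    o=cv2.resize(i[y:y+h,x:x+w],(w*4,h*4),interpolation=cv2.INTER_CUBIC)
    for k in range(0,w,20): cv2.putText(o,str(x+k),(k*4,8),0,.3,(0,0,255),1); cv2.line(o,(k*4,8),(k*4,12),(0,0,255),1)
    for k in range(0,h,20): cv2.putText(o,str(y+k),(0,k*4+4),0,.3,(0,0,255),1)
    return o
o=np.vstack([np.hstack([cr(a,215,190),cr(a,362,165)]),np.hstack([cr(b,275,155,100,75),cr(b,240,240,100,75)])])
# note tester in scene extends to row 287
cv2.imwrite("pics/comp.png",o)
```

```text
(no output)
```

View pics/comp.png

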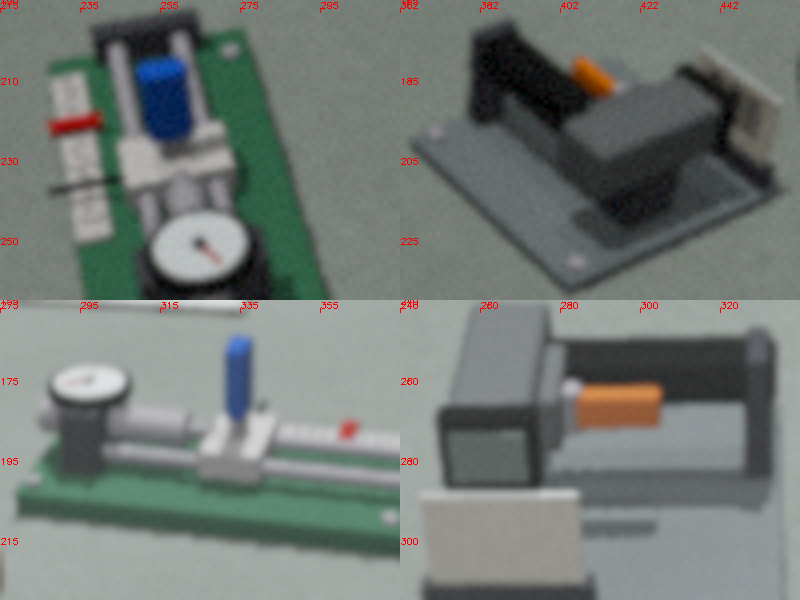

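Run:
```python
from h import *
from scipy.optimize import least_squares
S=ld("scene");D=ld("side")
f=lambda c,u,v,z:print(np.round(px(c,u,v,z),4),end=' ')
for c,u,v,z in[(S,227.5,206,.02),(S,276,197,.02),(S,255.5,206,.12),(S,236.5,236,.036),(S,233.7,221,.03),(D,334.5,166,.12),(D,362,187.5,.03)]: f(c,u,v,z)
print('\nscanner')
for c,u,v,z in[(S,364.5,201,.012),(S,404.5,236.5,.012),(S,458,212,.012),(D,305,262,.086),(D,305,271,.064),(D,285,262,.086),(D,285,271,.064),(S,407,180,.086),(S,417,186,.086),(D,279,253,.09),(D,328,253,.09)]: f(c,u,v,z)
# fits
T=[(S,(227.5,206),(-.15,.07)),]
# tester yaw from edge px
pts=[px(S,*p,.02) for p in[(276,197),(296.5,265)]]; d=pts[1]-pts[0]; print('\nyaw edge',np.degrees(np.arctan2(d[1],d[0])))
b=px(S,233.7,221,.03);p=px(S,236.5,236,.036);d=p-b;print('yaw band-pointer',np.degrees(np.arctan2(d[1],d[0])),np.linalg.norm(d[:2]))
# scanner: plate corners
def res(q):
    c,s=np.cos(q[2]),np.sin(q[2]);P=[(q[0]+c*x-s*y,q[1]+s*x+c*y,.012) for x,y in[(-.09,-.095),(.09,-.095),(.09,.095)]]
    return (pr(S,P)-[(364.5,201),(404.5,236.5),(458,212)]).ravel()
for y0 in(0,):
    r=least_squares(res,[.7,.2,y0]);print('scanner fit',r.x,np.degrees(r.x[2]),r.fun)
```

```text
[ 0.483  -0.2748  0.02  ] [ 0.4629 -0.1384  0.02  ] [ 0.6155 -0.1872  0.12  ] [ 0.6244 -0.2441  0.036 ] [ 0.56   -0.2539  0.03  ] [ 0.6148 -0.1873  0.12  ] [ 0.5561 -0.2593  0.03  ] 
scanner
[0.5085 0.1113 0.012 ] [0.6647 0.1818 0.012 ] [0.5936 0.3569 0.012 ] [0.5191 0.217  0.086 ] [0.5195 0.2182 0.064 ] [0.5572 0.2321 0.086 ] [0.558  0.2335 0.064 ] [0.5242 0.2226 0.086 ] [0.5544 0.241  0.086 ] [0.5809 0.2129 0.09  ] [0.4855 0.1753 0.09  ] 
yaw edge 7.591754867207174
yaw band-pointer 8.636324944595703 0.06517431182230139
scanner fit [0.54819944 0.23395024 0.40400249] 23.147637602209862 [-0.469875   -1.25636716  0.47304661  0.9565235  -0.05582879  0.01628024]
```

Handle is at about (0.615, -0.187), with tester yaw about 8°. The squeeze point is at about (0.545, 0.196), with yaw about 22.5°. I'll move above the scanner at the present height.

Call:
jog_arm --pt "0 0.3 0.92 0 0 0 -0.02" --pt "0 0.3 0.92 0 0 0 0" --pt "0 0.3 0.92 0 0 0 0" --pt "0 0.3 0.92 0 0 0 0" --pt "0 0.3 0.92 0 0 0 0"

```text
t: 0.6
position: [0.3611, -0.3514, 0.2308]
tool_rot: [-3.081, -0.613, 0.001]
ft_force: [1.0, -0.4, 0.0]
opening: 1.003
gripper_force: 0.0
```

Call:
jog_arm --pt "0 0.3 0.92 0 0 0 0" --pt "0 0.3 0.92 0 0 0 0" --pt "0 0.3 0.92 0 0 0 0" --pt "0 0.3 0.92 0 0 0 0" --pt "0 0.3 0.92 0 0 0 0"

```text
t: 1.1
position: [0.4359, -0.1217, 0.2311]
tool_rot: [3.081, 0.613, -0.0]
ft_force: [0.8, -0.8, 0.6]
opening: 1.001
gripper_force: 0.0
```

Call:
jog_arm --pt "0 0.3 0.92 0 0 0 0" --pt "0 0.3 0.92 0 0 0 0" --pt "0 0.3 0.92 0 0 0 0" --pt "0 0.3 0.92 0 0 0 0" --pt "0 0.3 0.92 0 0 0 0"

```text
t: 1.6
position: [0.5111, 0.1079, 0.231]
tool_rot: [3.081, 0.613, -0.001]
ft_force: [1.5, -0.4, 0.5]
opening: 1.001
gripper_force: 0.0
```

Call:
jog_arm --pt "0 0.34 0.88 0 0 0 0" --pt "0 0.34 0.88 0 0 0 0" --pt "0 0 0 0 0 0 0"

```text
t: 1.9
position: [0.5445, 0.2036, 0.2311]
tool_rot: [-3.071, -0.629, -0.002]
ft_force: [-1.4, 0.7, 0.9]
opening: 0.999
gripper_force: 0.0
```

Run:
```python
from h import *
c=cam("wrist","w1"); print(c["xyz"]); print(pr(c,[(.545,.196,.075),(.545,.196,.09)]), manip.observe()["position"])
```

```text
[0.61671595 0.23242394 0.37296133]
[[332.51917794 184.70779268]
 [332.79308663 189.28888092]] [0.54427103 0.1992906  0.23068942]
```

View pics/w1.png

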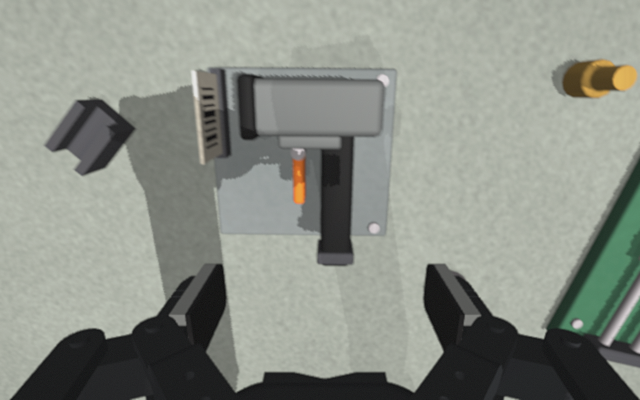

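The wrist view shows the trigger from its hinge at (299,153) to its free end at (299.5,204). The grip spans columns 321–352.

Run:
```python
from h import *
c=ld("w1")
f=lambda u,v,z:px(c,u,v,z)
e=f(299.5,204.5,.086);h=f(299,153,.09);g1=f(352.5,160,.09);g2=f(352,238,.09);l1=f(321.5,160,.09);l2=f(319.5,238,.09);ff=f(293,190,.086)
a=lambda d:np.degrees(np.arctan2(-d[1],-d[0]))
print(e,h,a(e-h),a(g2-g1),a(l2-l1))
for p in [(388,70),(397,70),(220,233),(386,235)]: print(f(*p,.012))
Q=f(397,70,.012)-f(386,235,.012);print('plate',a(-Q))
for yaw in(22,23.5):
    t=np.radians(yaw);x=np.array([np.cos(t),np.sin(t)]);y=np.array([-x[1],x[0]])
    q=np.array([.545,.196])
    print(yaw,[(round(1e3*(p[:2]-q)@x,1),round(1e3*(p[:2]-q)@y,1)) for p in(e,h,g1,g2,l1,l2,ff)])
```

```text
[0.51971701 0.21674776 0.086     ] [0.56248943 0.23412163 0.09      ] 22.106661506639764 24.264565871264093 21.615809352026798
[0.6584209  0.18496558 0.012     ]
[0.66193414 0.17683913 0.012     ]
[0.42708618 0.28309887 0.012     ]
[0.49977683 0.10891486 0.012     ]
plate 22.72777996914959
22 [(np.float64(-15.7), np.float64(28.7)), (np.float64(30.5), np.float64(28.8)), (np.float64(25.6), np.float64(-15.6)), (np.float64(-44.7), np.float64(-18.4)), (np.float64(25.1), np.float64(10.1)), (np.float64(-45.4), np.float64(10.6)), (np.float64(-2.6), np.float64(34.3))]
23.5 [(np.float64(-14.9), np.float64(29.1)), (np.float64(31.2), np.float64(28.0)), (np.float64(25.2), np.float64(-16.3)), (np.float64(-45.2), np.float64(-17.2)), (np.float64(25.3), np.float64(9.4)), (np.float64(-45.1), np.float64(11.8)), (np.float64(-1.7), np.float64(34.4))]
```

Call:
jog_arm --pt "0 -0.02 0 -0.88 0 0 0" --pt "0 0 0 -0.88 0 0 0" --pt "0 0 0 -0.88 0 0 0" --pt "0 0 0 -0.88 0 0 0" --pt "0 0 0 0 0 0 0"

```text
t: 2.45
position: [0.5377, 0.1893, 0.0483]
tool_rot: [3.078, 0.61, -0.025]
ft_force: [-1.9, -1.4, -0.6]
opening: 0.996
gripper_force: 0.0
```

Call:
jog_arm --pt "0.25 0 0 0 0 0 0" --pt "0.25 0 0 0 0 0 0" --pt "0.35 0 0 0 0 0 0" --pt "0.35 0 0 0 0 0 0" --pt "0.35 0 0 0 0 0 0"

```text
t: 2.95
position: [0.5425, 0.1986, 0.0585]
tool_rot: [-3.076, -0.618, -0.001]
ft_force: [-6.1, 4.0, 1.0]
opening: 0.651
gripper_force: 3.4
```

Run:
```python
from h import *
c=cam("wrist","w2");cam("side","s2"); s=manip.observe(); print(s["position"],s["tool_rot"],s["ft_force"],s["opening"],s["gripper_force"])
o=cv2.resize(c["color"],(480,300));d=cv2.resize(ld("s2")["color"][200:340,200:360],(320,280))
O=np.zeros((300,800,3),np.uint8);O[:,:480]=o;O[:280,480:]=d;cv2.imwrite("pics/c2.png",O)
```

```text
[0.54246215 0.19862368 0.0585053 ] [-3.07615054e+00 -6.18260996e-01 -1.15463758e-03] [-6.49864675  4.58225308  0.06218389] 0.6487228016584736 3.441846314817667
```

View pics/c2.png

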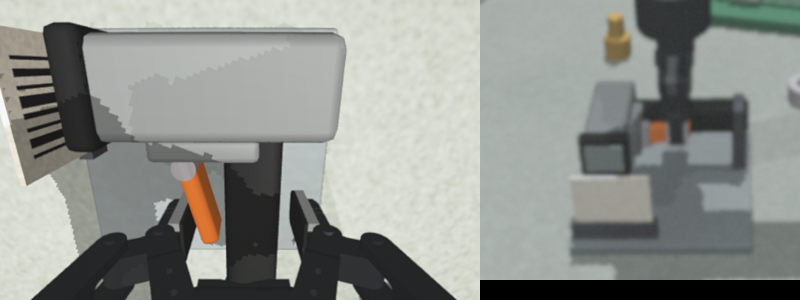

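The trigger is already being pushed and the back finger isn't touching the grip yet. I'll shift a few mm to scanner +y and close further.

Call:
jog_arm --pt "0.35 -0.03 0.08 -0.06 0 0 0" --pt "0.42 0 0 0 0 0 0" --pt "0.45 0 0 0 0 0 0" --pt "0.45 0 0 0 0 0 0"

```text
t: 3.45
position: [0.5424, 0.204, 0.0568]
tool_rot: [-3.075, -0.618, -0.007]
ft_force: [-6.9, 5.4, 3.1]
opening: 0.549
gripper_force: 3.8
```

Call:
jog_arm --pt "0.48 0 0 0 0 0 0" --pt "0.5 0 0 0 0 0 0" --pt "0.52 0 0 0 0 0 0" --pt "0.52 0 0 0 0 0 0"

```text
t: 3.85
position: [0.5428, 0.203, 0.0573]
tool_rot: [-3.076, -0.62, -0.007]
ft_force: [-6.1, 3.2, 7.3]
opening: 0.512
gripper_force: 58.8
```

Run:
```python
from h import *
c=cam("wrist","w3"); s=manip.observe(); print(s["position"],s["tool_rot"],s["ft_force"],s["opening"],s["gripper_force"])
```

```text
[0.54280237 0.20295254 0.05727931] [-3.0760094  -0.61965938 -0.00686013] [-5.83092427  1.93821527  6.4434463 ] 0.5155037115442229 58.806554675102234
```

View pics/w3.png

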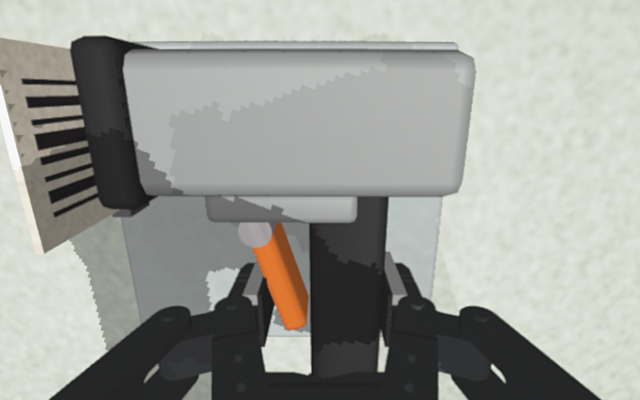

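The gripper is stopped hard at 43.7 mm with 59 N, which matches a fully squeezed trigger (43 mm). I'll hold briefly, then release.

Call:
jog_arm --pt "0.7 0 0 0 0 0 0" --pt "0.7 0 0 0 0 0 0" --pt "0.7 0 0 0 0 0 0"

```text
t: 4.2
position: [0.5428, 0.2029, 0.0573]
tool_rot: [-3.076, -0.62, -0.007]
ft_force: [-6.9, 2.8, 7.0]
opening: 0.509
gripper_force: 58.8
```

Call:
jog_arm --pt "0 0 0 0 0 0 0" --pt "0 0 0 0 0 0 0" --pt "0 0 0 0 0 0 0" --pt "0 0 0 0 0 0 0" --pt "0 0 0 0 0 0 0"

```text
t: 4.7
position: [0.5437, 0.1976, 0.053]
tool_rot: [3.081, 0.611, 0.002]
ft_force: [-0.0, 0.2, -0.6]
opening: 1.0
gripper_force: 0.0
```

Call:
jog_arm --pt "0 0 0 0.9 0 0 0" --pt "0 0 0 0.9 0 0 0" --pt "0 0 0 0.9 0 0 0" --pt "0 0 0 0.9 0 0 0" --pt "0 0 0 0 0 0 0"

```text
t: 5.2
position: [0.5475, 0.2006, 0.2406]
tool_rot: [-3.079, -0.612, -0.024]
ft_force: [0.3, 0.9, 0.4]
opening: 1.002
gripper_force: 0.0
```

Run:
```python
from h import *
c=cam("wrist","w4"); s=manip.observe(); print(s["position"],s["tool_rot"],s["ft_force"],s["opening"])
h=cv2.cvtColor(c["color"],cv2.COLOR_BGR2HSV);m=cv2.inRange(h,(5,150,120),(18,255,255))
n,l,st,ce=cv2.connectedComponentsWithStats(m)
for i in range(1,n):
  if st[i,4]>60:
    ys,xs=np.where(l==i);print(st[i],cv2.fitLine(np.stack([xs,ys],1).astype(np.float32),2,0,.01,.01).ravel())
```

```text
[0.54561437 0.19951819 0.23700178] [-3.08051468 -0.6122894  -0.01474411] [ 0.02208192 -0.54135528 -0.22867766] 1.0003784044257595
[287 161  13  43 444] [4.2253505e-02 9.9910694e-01 2.9272522e+02 1.8255856e+02]
```

The trigger sprang back and is straight again. Next I'll move to above the handle, turning -104°.

Call:
jog_arm --pt "0 0.1 -0.6 0 0 0 -0.0446" --pt "0 0.1 -0.6 0 0 0 -0.0446" --pt "0 0.1 -0.6 0 0 0 -0.0446" --pt "0 0.1 -0.6 0 0 0 -0.0446" --pt "0 0.1 -0.6 0 0 0 -0.0446"

```text
t: 5.75
position: [0.5666, 0.0465, 0.2305]
tool_rot: [3.102, -0.491, -0.005]
ft_force: [-0.5, -0.1, 0.4]
opening: 0.998
gripper_force: 0.0
```

Call:
jog_arm --pt "0 0.1 -0.6 0 0 0 -0.0446" --pt "0 0.1 -0.6 0 0 0 -0.0446" --pt "0 0.1 -0.6 0 0 0 -0.0446" --pt "0 0.1 -0.6 0 0 0 -0.0446" --pt "0 0.1 -0.6 0 0 0 -0.0446"

```text
t: 6.25
position: [0.5915, -0.1032, 0.2303]
tool_rot: [2.745, -1.525, -0.005]
ft_force: [0.1, 0.1, 0.3]
opening: 0.997
gripper_force: 0.0
```

Call:
jog_arm --pt "0 0.1 -0.6 0 0 0 -0.0446" --pt "0 0.1 -0.6 0 0 0 -0.0446" --pt "0 0.1 -0.6 0 0 0 -0.0446" --pt "0 0 0 0 0 0 0" --pt "0 0 0 0 0 0 0"

```text
t: 6.75
position: [0.6063, -0.1928, 0.2303]
tool_rot: [2.37, -2.059, -0.005]
ft_force: [0.6, 0.5, -0.3]
opening: 1.0
gripper_force: 0.0
```

Run:
```python
from h import *
c=cam("wrist","w5"); s=manip.observe(); print(s["position"],s["tool_rot"],s["ft_force"],s["opening"],s["qpos"])
a=np.degrees(np.arctan2(s["tool_rot"][1],s["tool_rot"][0]));print("tool y angle",2*a-90)
```

```text
[ 0.60681974 -0.19084095  0.23061249] [ 2.37418494 -2.05642624 -0.00473093] [-0.67226945 -0.49768332  1.19917075] 1.0019313930034106 [ 0.33132706  0.36404905 -0.11467385  1.62518764  0.04355188  1.15784753
 -2.79189712]
tool y angle -171.79566319405245
```

View pics/w5.png

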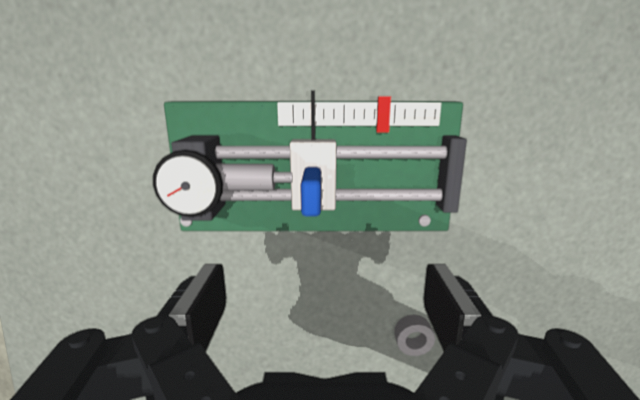

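The wrist view shows the handle at (311,192), the pointer at (313,114), the red band centre at (383.5,114), and the scale in clear view. I'll check the measurements by projecting them.

Run:
```python
from h import *
from scipy.optimize import least_squares
c=ld("w5"); print(c["xyz"])
p=px(c,313,114,.036);b=px(c,383.5,114.5,.03);print(p,b)
e1,e2=px(c,165,102,.02),px(c,463,102,.02);f1,f2=px(c,450,231,.02),px(c,170,232,.02)
for u,v in((e1,e2),(f2,f1),(e2,f1)): d=u-v;print(np.degrees(np.arctan2(d[1],d[0])),np.linalg.norm(d[:2]))
t=np.radians(8.2);x=np.array([np.cos(t),np.sin(t)]);y=np.array([-x[1],x[0]])
print('pull',(p-b)[:2]@x,'handle from pointer',p[:2]+.058*y,'ctr',(e1+e2+f1+f2)/4)
h=p[:2]+.058*y
for z in(.064,.12): print(z,pr(c,[(*(h+sx*.008*x+sy*.015*y),z) for sx in(-1,1) for sy in(-1,1)]).round(0).tolist())
```

```text
[ 0.61775304 -0.27167612  0.37182751]
[ 0.62453206 -0.24765679  0.036     ] [ 0.55713341 -0.25642029  0.03      ]
8.087221306395046 0.2943091904054635
8.292010510075505 0.31069456503953474
-80.89888296865145 0.13791630173155503
pull 0.06795951019816433 handle from pointer [ 0.61625958 -0.19024977] ctr [ 0.61854638 -0.18952523  0.02      ]
0.064 [[321.0, 165.0], [322.0, 196.0], [304.0, 165.0], [304.0, 196.0]]
0.12 [[321.0, 180.0], [321.0, 218.0], [300.0, 180.0], [301.0, 218.0]]
```

Call:
jog_arm --pt "0 0.18 0 -0.6 0 0 0" --pt "0 0 0 -0.8 0 0 0" --pt "0 0 0 -0.8 0 0 0" --pt "0 0 0 -0.4 0 0 0" --pt "0 0 0 0 0 0 0"

```text
t: 7.3
position: [0.6128, -0.188, 0.0972]
tool_rot: [2.375, -2.051, -0.016]
ft_force: [-0.9, 0.4, 0.5]
opening: 0.998
gripper_force: 0.0
```

Call:
jog_arm --pt "0 0 0 -0.4 0 0 0" --pt "0 0 0 0 0 0 0" --pt "0 0 0 0 0 0 0"

```text
t: 7.6
position: [0.6173, -0.1908, 0.0834]
tool_rot: [-2.375, 2.056, -0.001]
ft_force: [0.5, -0.1, -0.2]
opening: 1.0
gripper_force: 0.0
```

Run:
```python
from h import *
s=manip.observe(); print(s["position"],s["tool_rot"],s["ft_force"],s["opening"],s["qpos"][6])
```

```text
[ 0.61725561 -0.19075225  0.08342285] [-2.37456495e+00  2.05564526e+00 -8.65726587e-04] [ 0.52588044 -0.09303648 -0.16142263] 0.9999844983987772 -2.806641684598895
```

Call:
jog_arm --pt "0.6 -0.02 0 -0.06 0 0 0" --pt "0.7 0 0 0 0 0 0" --pt "0.8 0 0 0 0 0 0" --pt "1 0 0 0 0 0 0" --pt "1 0 0 0 0 0 0"

```text
t: 8.1
position: [0.6165, -0.1917, 0.0798]
tool_rot: [-2.373, 2.057, -0.002]
ft_force: [1.4, -1.8, -2.0]
opening: 0.175
gripper_force: 59.5
```

Call:
jog_arm --pt "1 0 0 0 0 0 0" --pt "1 0 0 0 0 0 0" --pt "1 0 0 0 0 0 0"

```text
t: 8.4
position: [0.6168, -0.1916, 0.0798]
tool_rot: [-2.372, 2.057, -0.003]
ft_force: [2.9, 0.1, -0.2]
opening: 0.179
gripper_force: 60.1
```

Run:
```python
from h import *
c=cam("wrist","w6");s=manip.observe(); print(s["position"],s["tool_rot"],s["ft_force"],s["opening"],s["qpos"][6])
```

```text
[ 0.61679701 -0.1916258   0.07982526] [-2.37253284  2.05715782 -0.00299685] [2.93554803 0.37838723 0.70485794] 0.18245585720683177 -2.807018351185887
```

View pics/w6.png

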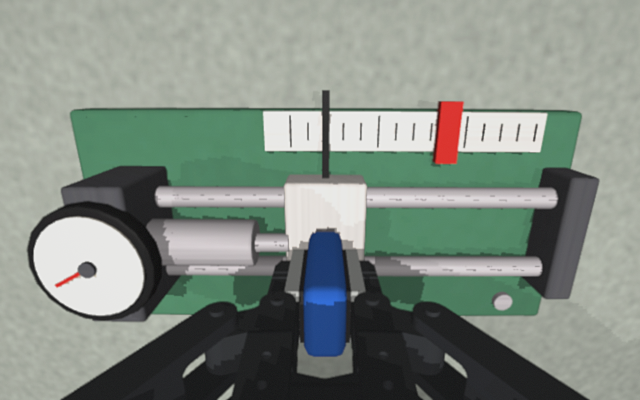

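The handle is held between the pads. The pointer is at (325.5,130) and the band centre at (448.5,131).

Run:
```python
from h import *
c=ld("w6");t=np.radians(8.2);x=np.array([np.cos(t),np.sin(t)])
p=px(c,325.5,130,.036);b=px(c,448.5,131,.03);print(p,b,(p-b)[:2]@x, px(c,463,131,.03)[:2]@x-px(c,434.5,131,.03)[:2]@x)
```

```text
[ 0.62461328 -0.24998148  0.036     ] [ 0.55757623 -0.25857222  0.03      ] 0.06757696405953402 -0.015729066011530124
```

Call:
jog_arm --pt "1 -0.25 -0.036 0 0 0 0" --pt "1 -0.25 -0.036 0 0 0 0" --pt "1 -0.25 -0.036 0 0 0 0" --pt "1 -0.25 -0.036 0 0 0 0" --pt "1 -0.19 -0.027 0 0 0 0"

```text
t: 8.95
position: [0.5595, -0.1997, 0.0798]
tool_rot: [-2.371, 2.054, -0.01]
ft_force: [11.2, 0.0, -6.2]
opening: 0.178
gripper_force: 60.2
```

Call:
jog_arm --pt "1 0 0 0 0 0 0" --pt "1 0 0 0 0 0 0" --pt "1 0 0 0 0 0 0"

```text
t: 9.25
position: [0.5595, -0.1996, 0.0798]
tool_rot: [-2.371, 2.054, -0.009]
ft_force: [10.1, -0.8, -4.4]
opening: 0.178
gripper_force: 60.4
```

Run:
```python
from h import *
c=cam("wrist","w7");s=manip.observe(); print(s["position"],s["tool_rot"],s["ft_force"],s["opening"],s["gripper_force"],s["qpos"][6])
```

```text
[ 0.55959198 -0.19962144  0.07982151] [-2.37111511  2.05422413 -0.00862504] [ 8.64508731 -0.55867086 -5.06352862] 0.17767518406744384 60.45286238193512 -2.7672846413647685
```

View pics/w7.png

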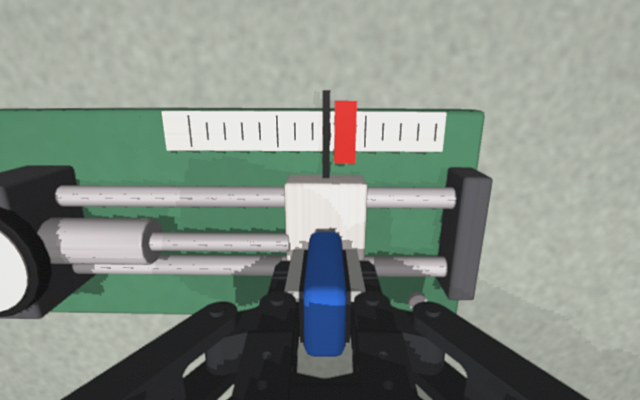

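The pointer (326) is short of the band centre (345.5) by about 10 mm, so I'll pull that much more.

Call:
jog_arm --pt "1 -0.1 -0.015 0 0 0 0" --pt "1 -0.1 -0.015 0 0 0 0" --pt "1 0 0 0 0 0 0" --pt "1 0 0 0 0 0 0" --pt "1 0 0 0 0 0 0"

```text
t: 9.8
position: [0.5502, -0.2009, 0.0798]
tool_rot: [-2.371, 2.054, -0.01]
ft_force: [11.1, -0.2, -5.0]
opening: 0.18
gripper_force: 60.4
```

Run:
```python
from h import *
c=cam("wrist","w8");d=cam("scene","s8");s=manip.observe(); print(s["position"],s["qvel"].round(3),s["ft_force"],s["opening"],s["qpos"][6])
a=cv2.resize(c["color"][80:200,240:440],(800,480)[:2]);a=cv2.resize(a,(500,300));b=cv2.resize(d["color"][190:250,210:270],(300,300),interpolation=cv2.INTER_CUBIC)
cv2.imwrite("pics/c8.png",np.hstack([a,b]))
```

```text
[ 0.55018507 -0.20093925  0.07983236] [-0.001 -0.001  0.001 -0.001 -0.001  0.     0.   ] [10.63902987 -0.24828442 -4.36039972] 0.17592844410221575 -2.7595140904092403
```

View pics/c8.png

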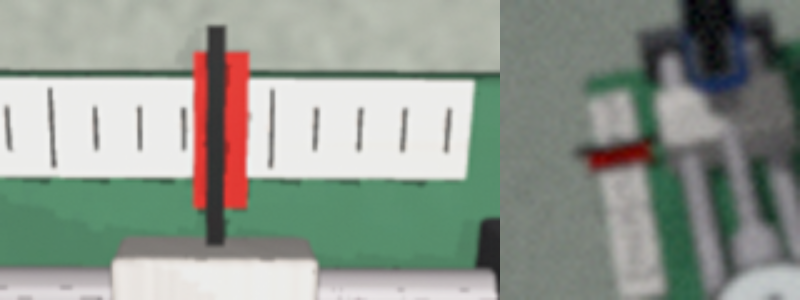

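The pointer (216 in the crop) sits inside the red band (194–248), about 1 mm from its centre. It's steady, with the spring pulling at about 11 N. I'm handing in while holding.

```bash
python3 -c "
from bench import manip
print(manip.close_job())"
```

```text
the job is handed in; nothing more can be done
None
```

The job is handed in: the trigger was squeezed to its stop and sprang back. The slide was then pulled about 67 mm and is still held, with the pointer inside the red band about 1 mm from its centre; the gauges, V-block and oil can were left alone.

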